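# Fetch the pylon tube from behind the fittings

### The arm

A 6-joint arm with a two-finger parallel gripper is mounted at the origin on the work surface. World frame = base frame: x ahead of the robot, y to its left, z up, the work surface at z = 0. Lengths are in m, angles in rad, forces in N, time in s.
With the tool pointing down it reaches from about 0.3 to 0.875 m from the base axis. Payload 6.4 kg.
Tool frame: the origin (TCP) lies midway between the tips of the shut fingers; the grasp point (between the pads) lies r.grip_point_offset behind it (r.grip_point_offset is the distance from the TCP to the grasp point, in m); z points along the fingers, y is the line along which they close (so a half turn about z gives the same grasp; the last joint's range is limited). The gripper opens to 85 mm and grips with 20 to 120 N. Pads are 22 mm wide; open, the fingers measure 114 mm over their backs; the gripper's body (76 mm by 85 mm) begins 54 mm behind the grasp point. The pads swing forward as they close: fully open they stand 13 mm farther back than shut.
Start: joints at [0.959, 0.181, 1.607, -0, 1.354, -0.206], TCP at [0.227, 0.528, 0.231] pointing down, gripper open.
Joint ranges: [-2.99, 2.99], [-0.89, 2.07], [0.3, 2.58], [-1.14, 4.28], [0, 2.63], [-3.12, 3.12]. Speed limits (rad/s): [2.57, 2.57, 3.01, 3.14, 3.14, 3.14].

### API

Orientations are given as a 3x3 rotation matrix whose columns are the frame's x, y, z axes.
In Python, from cell import get_state, cams, r gives the robot as it stands. The module is installed in compiled form; this text tells all that it offers.
- The arm moves only by the tool step_arm, never from a script. Its argument "targets" is a list of rows, each a list of 3 entries, a list of its own where there are three numbers: the closure, from 0 (fully open) to 1 (shut), then the shift along the tool's x, y, z in m, then the turn about the tool's z in rad. In form: [[gripper, [tx, ty, tz], yaw], ...]. A call has 1 to 20 rows; each row is the pose to reach, as a shift and turn from the pose commanded when the call began, along the tool's axes at that moment; what a row does not reach only later rows make up. A row lasts 1/10 s, in which the tool goes at most 50 mm and 8.59 degrees, less where a joint would pass 70% of its speed; a pose out of reach is approached as far as the arm can. A call with a gripper value outside its range is refused whole. The fingers move at their own pace and stop on an object; "grip_force" is the grip in N (left out, the last holds). Time passes only in rows, so rows that repeat a pose let the fingers close. It gives the time, the measured TCP pose, the force, the opening and the grip force at its end, in the units of the state.
- get_state(): the state, without advancing time (a new reading comes with each control period).
- cams.read_camera(name): name is "scene" or "top"; returns the picture (480x640x3 uint8, red, green, blue); there is no depth.
- cams.calibration(name): a dict with "K" (3x3 intrinsics, pixels), "rvec" (rotation vector, rad) and "tvec" (3), from world to camera coordinates, as OpenCV has them. Camera axes: x right, y down, z forward; pixel columns grow to the right and rows downward; lengths in m; the calibration is good to about 2 mm. A picture is of the moment at which its call begins. calibration takes no time and is no camera call.
- r.finish_job(): hands the job in; it is judged then, once.
The state is a dict: "time_s": time; "joint_pos": joint angles; "dq": joint speeds; "joint_torque": joint torques, N m; "tcp_pos": TCP position; "eef_rot": TCP orientation; "contact_force": force on the tool from outside, world axes, zero at the start; "ft_torque": the same for the moment, N m; "finger_gap": opening from 0.0 (shut) to 1.0 (fully open); "grip_force": force on a finger pad.
Only numpy, scipy, OpenCV 4.12 (cv2) and the standard library are available. Lean on these libraries where they do the work, as an engineer would, in place of code of your own. Each camera call takes 0.05 s, during which the arm holds its last target. There are 200 camera calls.

### The job

Move the three metal fittings standing in front of the clipped pylon tube over into the empty grey tray, upright. Then pull the tube out of its spring clips and lay it in the V-cradle, centred and fully down in both Vs; after that put each fitting back upright on the very pad it came from.

Things in the scene. Friction and masses are not known exactly. Their poses are not given: they have to be found in the camera images.
- rack: Fixed light grey rack: deck 120 (x) by 210 (y) by 8 mm, front -x. Origin: centre of underside, on the table. Three black pads, 54 mm square, at x -28, y -62, 0, 62 mm, for the fittings. Behind, two sprung steel clips at x 24, y -55 and 55 mm (each 16 mm along y, tops 46 mm above the table) hold the tube; between them is free for fingers.
- tube: Loose aluminium tube, black ends, 30 mm diameter, 150 mm long, 0.09 kg, lying in the clips, axis 34 mm above the table, about 13 mm behind the fittings. Origin: its centre; y along the tube. Clip jaws close over its upper half: a straight pull up of 5 to 12 N springs it out within 15 mm. Grip across the diameter midway between the clips.
- clamp: Loose round aluminium tube clamp: flange 48 mm diameter, 14 high; round neck 30 mm diameter up to 88 mm, black bore on top; 0.2 kg. Stands on one of the rack's three pads (which one varies), underside 8 mm above the table. Origin: centre of underside, z up. Grip about 72 mm above the underside, clear of tube and clips.
- adapter: Loose square dark steel adapter: flange 46 x 46 mm, 14 high; neck 28 x 28 mm up to 88 mm, sides along its x and y; 0.22 kg. Stands on one of the rack's three pads (which one varies), underside 8 mm above the table. Origin: centre of underside, z up. Grip about 72 mm above the underside, clear of tube and clips.
- ankle: Loose bright steel ankle block with a drum 46 mm diameter, 36 high; flat upright blade up to 88 mm, 14 mm thick (x), 36 wide (y); 0.25 kg. Stands on one of the rack's three pads (which one varies), underside 8 mm above the table. Origin: centre of underside, z up. Grip about 72 mm above the underside, clear of tube and clips.
- tray: Fixed empty grey tray, 250 mm (x) by 100 mm (y) outside, walls 4 mm thick and 18 mm high, inner floor 4 mm above the table; left or right of the rack. Origin: centre of underside, on the table; x along its length.
- cradle: Fixed V-cradle on the other side of the rack: blue base plate 66 (x) by 130 (y) by 6 mm, two dark 90-degree V-blocks (mouth 42 mm, each 20 mm long) at y -46 and 46 mm; 72 mm between them is free for fingers. Origin: centre of underside, on the table; the tube goes along its y.
- cradle_seat (a point): Where the tube's centre belongs: midway between the Vs, 38 mm above the table, tube along this y axis (either way round).
Not all that is in view belongs to the job. What is shaped like the ankle but red is not meant.

How it is judged:
By the outcome, as a careful person would: the job done as asked, in the order asked, and still so for the second after the job is handed in, with the robot touching nothing.
It also fails if it takes over 144 s, if anything falls off the work surface, if the arm or the gripper's body presses on something with over 40 N, if the wrist force passes 120 N, or if a joint passes its speed limit or range.

## Working session

There is one attempt and no reset: what is moved stays moved. The work goes in short steps, Python scripts to look and compute and a tool call to move; the robot and the scene stay as the last step left them, time stands still between calls to the robot, and variables do not carry over. Pictures are saved under pics/ and viewed, at most 14 in all, crops included, and the job is handed in when it is done.

Besides the shell and the picture viewer there is one more tool, called after "Emit:" as name([rows], argument=value, ...), one row to a line, values as JSON. step_arm: Moves the arm, as the interface text tells. Its arguments: {"type":"object","properties":{"targets":{"type":"array"},"grip_force":{"type":"number"}},"required":["targets"]}

```bash
mkdir -p pics
python3 - <<'E'
from cell import get_state,cams,r
import cv2,numpy as np
np.set_printoptions(precision=4,suppress=True)
for n in("top","scene"):
    cv2.imwrite(f"pics/{n}0.png",cams.read_camera(n)[:,:,::-1]); c=cams.calibration(n);R=cv2.Rodrigues(np.array(c["rvec"]))[0];print(n,c["K"],(-R.T@np.array(c["tvec"]).ravel()),R)
s=get_state();print(s,r.grip_point_offset)
E
```

```text
top [[608.616    0.     322.2154]
 [  0.     608.616  236.938 ]
 [  0.       0.       1.    ]] [0.4105 0.0065 1.1498] [[ 0.0046 -1.     -0.0015]
 [-0.9879 -0.0043 -0.1553]
 [ 0.1552  0.0022 -0.9879]]
scene [[587.8653   0.     317.5583]
 [  0.     587.8653 249.1348]
 [  0.       0.       1.    ]] [1.2936 0.6362 0.6757] [[-0.6706  0.7418  0.0077]
 [ 0.41    0.3793 -0.8295]
 [-0.6182 -0.5531 -0.5585]]
{'time_s': 0.1, 'joint_pos': array([ 0.9587,  0.1815,  1.6079,  0.    ,  1.3538, -0.2063]), 'dq': array([-0.0006,  0.0003, -0.002 ,  0.0011, -0.0018,  0.0007]), 'joint_torque': array([  0.0016, -44.5866, -35.2241,  -0.0001,   0.004 ,  -0.    ]), 'tcp_pos': array([0.2267, 0.5279, 0.2305]), 'eef_rot': array([[-0.9188,  0.3947, -0.0009],
       [ 0.3947,  0.9188, -0.0013],
       [ 0.0003, -0.0015, -1.    ]]), 'contact_force': array([ 0.7838, -0.794 , -1.0524]), 'ft_torque': array([-0.0187,  0.0163,  0.0064]), 'grip_force': 0.0, 'finger_gap': 0.9972636898076602} 0.0187
```

View pics/top0.png

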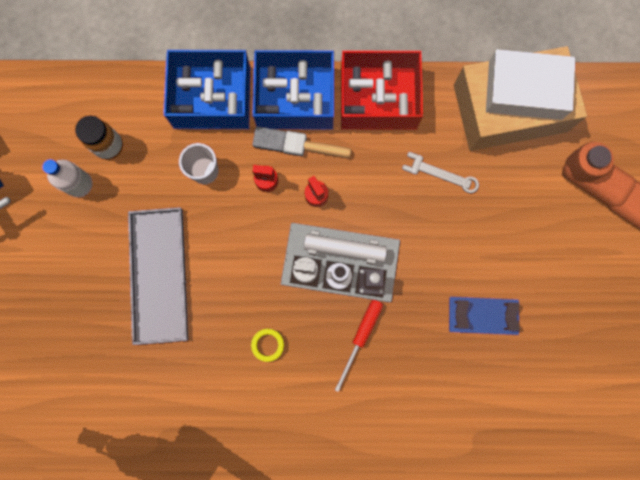

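View pics/scene0.png

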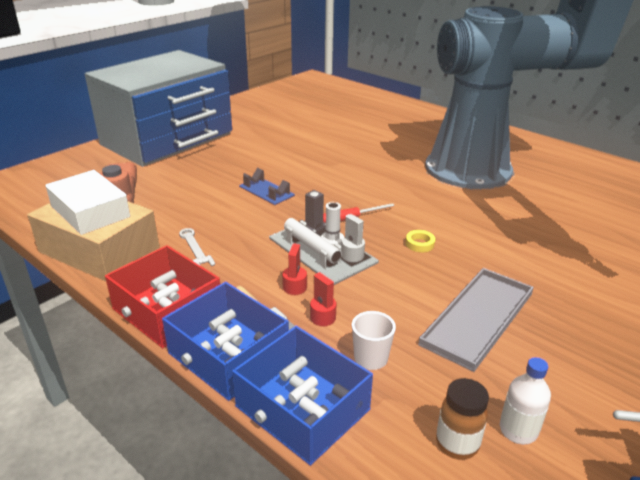

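The top view shows the rack at about (340,263). On its pads, from left to right, are the ankle (306,269), clamp (340,274) and adapter (372,280). The tube is behind them at (345,247), the tray at (158,276) and the cradle at (484,316). The red decoys lie behind the rack.

```bash
cat > h.py <<'E'
import cv2,numpy as np
from cell import get_state,cams,r
np.set_printoptions(precision=4,suppress=True)
def cal(n):
    c=cams.calibration(n);R=cv2.Rodrigues(np.array(c["rvec"]))[0];return np.array(c["K"]),R,np.array(c["tvec"]).ravel()
def ray(n,uv,z):
    K,R,t=cal(n);o=-R.T@t;d=R.T@np.linalg.solve(K,np.array([uv[0],uv[1],1.]));return (o+d*(z-o[2])/d[2])[:2]
def proj(n,p):
    K,R,t=cal(n);q=K@(R@np.array(p,float)+t);return q[:2]/q[2]
def rectw(n,cnt,z):
    "min-area rectangle of a contour cast onto height z: centre, sizes, long-side direction (deg from world y)"
    P=np.array([ray(n,p,z) for p in cnt.reshape(-1,2)],np.float32)*1000
    c,s,a=cv2.minAreaRect(P);b=cv2.boxPoints((c,s,a));e=b[1]-b[0];f=b[2]-b[1];L=e if np.hypot(*e)>np.hypot(*f) else f
    L=L*np.sign(L[1]);return np.array(c),sorted(s),np.degrees(np.arctan2(-L[0],L[1]))
E
cat > m.py <<'E'
from h import *
im=cv2.imread("pics/top0.png");hsv=cv2.cvtColor(im,cv2.COLOR_BGR2HSV)
def comp(mask,x0,y0,x1,y1):
    m=np.zeros_like(mask);m[y0:y1,x0:x1]=mask[y0:y1,x0:x1]
    cs=cv2.findContours(m,cv2.RETR_EXTERNAL,cv2.CHAIN_APPROX_NONE)[0];return max(cs,key=cv2.contourArea)
wood=((hsv[...,1]>90)&(hsv[...,0]<20)).astype(np.uint8)*255
non=255-wood
print("tray",rectw("top",comp(non,115,195,205,355),.018))
blue=((hsv[...,0]>95)&(hsv[...,1]>90)).astype(np.uint8)*255
print("cradle",rectw("top",comp(non,440,285,530,345),.006))
gr=((hsv[...,1]<60)).astype(np.uint8)*255
print("rack",rectw("top",comp(gr,270,215,410,310),.008))
cr=im[215:310,275:410];cv2.imwrite("pics/c1.png",cv2.resize(cr,None,fx=5.5,fy=5.5,interpolation=cv2.INTER_CUBIC))
s=cv2.imread("pics/scene0.png")[175:290,230:400];cv2.imwrite("pics/c2.png",cv2.resize(s,None,fx=4.5,fy=4.5,interpolation=cv2.INTER_CUBIC))
E
python3 m.py
```

```text
tray (array([515.9492, 316.5372]), [103.36547088623047, 250.7953643798828], np.float32(-85.168045))
cradle (array([ 443.8068, -293.011 ]), [66.74201965332031, 130.63539123535156], np.float32(-2.2018595))
rack (array([542.6741, -25.403 ]), [118.8669204711914, 208.50424194335938], np.float32(-8.819364))
```

View pics/c1.png

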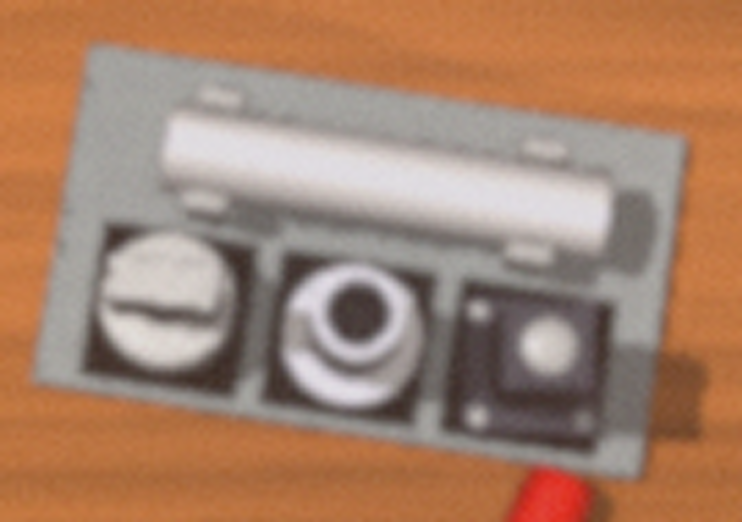

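View pics/c2.png

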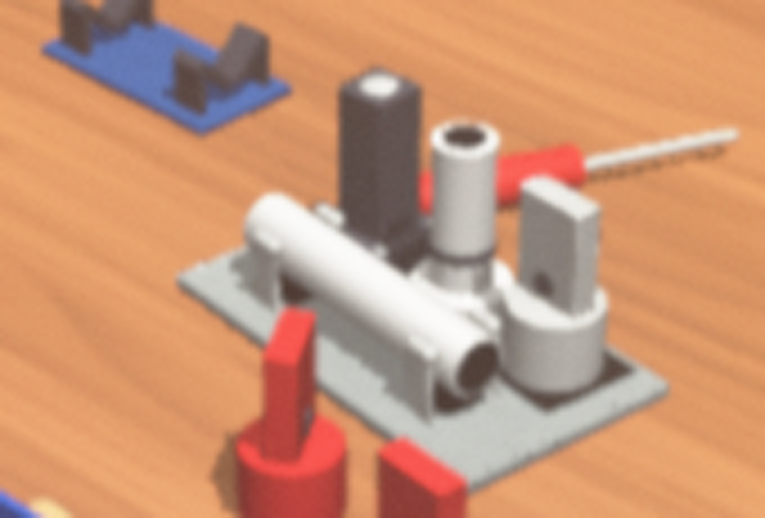

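The close-ups show the ankle on the +y pad with its blade along the rack's y axis, the clamp in the middle and the adapter on the -y pad. All three appear roughly square to the rack. Crop pixels that matter: bore (359,308), adapter dot (548,346), drum (165,302), tube ends (168,145) and (605,215).

```bash
cat > m2.py <<'E'
from h import *
f=lambda u,v:(275+(u+.5)/5.5-.5,215+(v+.5)/5.5-.5)
g=lambda u,v:(230+(u+.5)/4.5-.5,175+(v+.5)/4.5-.5)
th=np.radians(-8.82);R=np.array([[np.cos(th),-np.sin(th)],[np.sin(th),np.cos(th)]]);o=np.array([.5427,-.0254])
def show(n,p): print(n,p*1000,"rack frame",R.T@(p-o)*1000)
for n,x,y in(("ankle",-28,62),("clamp",-28,0),("adapter",-28,-62),("tube",24,0)):print(n,"nominal",o*1000+R@np.array([x,y]))
show("clamp top",ray("top",f(359,308),.096))
show("clamp top s",ray("scene",g(466,137),.096))
show("adapter top",ray("top",f(548,346),.096))
show("adapter top s",ray("scene",g(379,86),.096))
show("ankle drum",ray("top",f(165,302),.044))
show("ankle blade s",ray("scene",g(561,195),.096))
for c in((523,182),(550,177),(598,208),(570,220)):show("blade corner s",ray("scene",g(*c),.096))
for c in((175,148),(608,216)):show("tube end",ray("top",f(*c),.036))
# adapter flange corners (top, z=.022)
for c in((463,290),(612,300),(597,450),(447,435)):show("flange",ray("top",f(*c),.022))
# cradle and tray detail
for c in((449,298),(518,297),(519,333),(450,333)):print("cr",ray("top",c,.006))
for c in((239,188),(293,188),(265,200),(265,175)):print("s",ray("scene",c,.006))
for c in((129.5,210.5),(182,208.5),(188,341),(134,344)):print("tray",ray("top",c,.018))
for n in ("top",):
  for p in((443.8,-293,6),(516,316.5,4)):print(proj(n,np.array(p)/1000),proj("scene",np.array(p)/1000))
E
python3 m2.py
python3 - <<'E'
import cv2
a=cv2.imread("pics/top0.png")[280:350,435:535];b=cv2.imread("pics/scene0.png")[155:210,225:305]
a=cv2.resize(a,(600,420),interpolation=2);b=cv2.resize(b,(800,550),interpolation=2)
cv2.imwrite("pics/c3.png",a);cv2.imwrite("pics/c4.png",b)
E
```

```text
ankle nominal [524.5376  40.1601]
clamp nominal [515.0311 -21.1067]
adapter nominal [505.5246 -82.3736]
tube nominal [566.4162 -29.0799]
clamp top [517.0252 -22.0997] rack frame [-25.8772  -0.6754]
clamp top s [514.5168 -20.2867] rack frame [-28.6339   0.7315]
adapter top [505.2635 -81.6949] rack frame [-28.362  -61.3694]
adapter top s [506.0668 -80.0591] rack frame [-27.8191 -59.6297]
ankle drum [523.9954  40.8239] rack frame [-28.6376  62.5728]
ankle blade s [524.6417  42.0083] rack frame [-28.1805  63.8423]
blade corner s [527.321   23.1596] rack frame [-22.6428  45.6273]
blade corner s [516.1519  28.9895] rack frame [-34.5738  49.6757]
blade corner s [522.2914  60.2577] rack frame [-33.3012  81.5155]
blade corner s [537.9245  57.69  ] rack frame [-17.4593  81.3752]
tube end [576.84    38.1801] rack frame [23.9875 68.0629]
tube end [ 554.4188 -107.2083] rack frame [ 24.1239 -79.0441]
flange [530.7755 -59.2925] rack frame [ -6.5867 -35.3201]
flange [ 527.6011 -109.6611] rack frame [ -2.0006 -85.5799]
flange [ 477.0013 -104.0348] rack frame [-52.8647 -87.7786]
flange [481.8015 -53.6831] rack frame [-55.8417 -37.2863]
cr [ 0.4755 -0.2289]
cr [ 0.478  -0.3581]
cr [ 0.4114 -0.3569]
cr [ 0.4108 -0.2289]
s [ 0.4853 -0.3425]
s [ 0.3968 -0.2474]
s [ 0.4836 -0.2539]
s [ 0.395  -0.3468]
tray [0.6375 0.3747]
tray [0.6418 0.2753]
tray [0.3941 0.2543]
tray [0.3882 0.353 ]
[483.8965 315.236 ] [265.7574 188.6575]
[159.176  275.2458] [476.4638 315.7631]
```

View pics/c3.png

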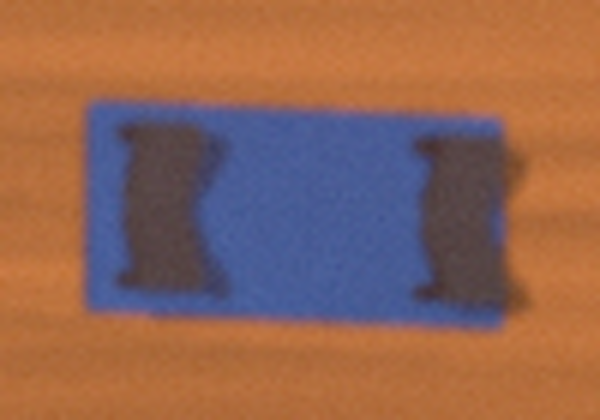

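```bash
cat >> h.py <<'E'
def go(*wps):
    "wps: (x,y,z of TCP in mm, closing-direction angle deg) -> shift in tool axes, turn"
    s=get_state();R=s["eef_rot"];p=s["tcp_pos"];a0=np.degrees(np.arctan2(R[1,1],R[0,1]))
    print("t",s["time_s"],"tcp",p*1000,"ang",round(a0,2),"q",s["joint_pos"],"gap",s["finger_gap"],"F",s["contact_force"])
    for x,y,z,a in wps: print((x,y,z,a),R.T@(np.array([x,y,z])/1000-p),"yaw",round(np.radians((a0-a+90)%180-90),4))
E
cat > m3.py <<'E'
from h import *
im=cv2.imread("pics/top0.png");hsv=cv2.cvtColor(im,cv2.COLOR_BGR2HSV)
m=((hsv[...,2]>185)&(hsv[...,1]<60)).astype(np.uint8)*255
k=np.zeros_like(m);k[225:268,295:400]=m[225:268,295:400];k=cv2.morphologyEx(k,cv2.MORPH_OPEN,np.ones((3,3)))
c=max(cv2.findContours(k,0,1)[0],key=cv2.contourArea);print("tube",rectw("top",c,.045),cv2.boundingRect(c))
E
python3 m3.py; python3 -c "
from h import *
go((524.5,40.8,200,-8.8),(524.5,40.8,59,-8.8))"
```

```text
tube (array([565.7367, -32.2849]), [20.679288864135742, 149.68272399902344], np.float32(-9.326291)) (305, 236, 81, 23)
t 0.1 tcp [226.6751 527.9106 230.472 ] ang 66.75 q [ 0.9587  0.1815  1.6079  0.      1.3538 -0.2063] gap 0.9972636898076602 F [ 0.7838 -0.794  -1.0524]
(524.5, 40.8, 200, -8.8) [-0.4659 -0.3299  0.0308] yaw 1.3186
(524.5, 40.8, 59, -8.8) [-0.466  -0.3297  0.1718] yaw 1.3186
```

Emit:
step_arm([
  [0,[-0.466,-0.33,0.03],1.319],
  [0,[-0.466,-0.33,0.03],1.319],
  [0,[-0.466,-0.33,0.03],1.319],
  [0,[-0.466,-0.33,0.03],1.319],
  [0,[-0.466,-0.33,0.03],1.319],
  [0,[-0.466,-0.33,0.03],1.319],
  [0,[-0.466,-0.33,0.03],1.319],
  [0,[-0.466,-0.33,0.03],1.319],
  [0,[-0.466,-0.33,0.03],1.319],
  [0,[-0.466,-0.33,0.03],1.319],
  [0,[-0.466,-0.33,0.03],1.319],
  [0,[-0.466,-0.33,0.03],1.319],
  [0,[-0.466,-0.33,0.03],1.319],
  [0,[-0.466,-0.33,0.03],1.319],
  [0,[-0.466,-0.33,0.03],1.319],
  [0,[-0.466,-0.33,0.03],1.319],
  [0,[-0.466,-0.33,0.03],1.319],
  [0,[-0.466,-0.33,0.03],1.319],
], grip_force=50)

```text
time_s: 1.9
tcp_pos: [0.5247, 0.0419, 0.2015]
eef_rot: [[0.152, 0.988, 0.0], [0.988, -0.152, -0.0], [0.0, 0.0, -1.0]]
contact_force: [0.8, 0.0, 0.1]
finger_gap: 1.001
grip_force: 0.0
```

```bash
python3 -c "
from h import *
go((524.5,40.8,59,-8.8))"
```

```text
t 1.9 tcp [524.691   41.9049 201.4939] ang -8.75 q [-0.146   0.1012  1.7594  0.0001  1.2806  0.0067] gap 1.0012766265181139 F [0.7767 0.0468 0.1094]
(524.5, 40.8, 59, -8.8) [-0.0011 -0.0001  0.1425] yaw 0.0008
```

Emit:
step_arm([
  [0,[-0.001,0,0.04],0],
  [0,[-0.001,0,0.08],0],
  [0,[-0.001,0,0.115],0],
  [0,[-0.001,0,0.135],0],
  [0,[-0.001,0,0.1425],0],
  [0,[-0.001,0,0.1425],0],
  [1,[-0.001,0,0.1425],0],
  [1,[-0.001,0,0.1425],0],
  [1,[-0.001,0,0.1425],0],
  [1,[-0.001,0,0.1425],0],
  [1,[-0.001,0,0.1425],0],
  [1,[-0.001,0,0.1425],0],
  [1,[-0.001,0,0.1425],0],
  [1,[-0.001,0,0.1425],0],
  [1,[-0.001,0,0.1425],0],
  [1,[-0.001,0,0.1425],0],
])

```text
time_s: 3.5
tcp_pos: [0.525, 0.0401, 0.0593]
eef_rot: [[0.153, 0.988, 0.001], [0.988, -0.153, -0.0], [-0.0, 0.001, -1.0]]
contact_force: [-1.9, 0.2, 5.4]
finger_gap: 0.159
grip_force: 52.5
```

```bash
python3 -c "
from h import *
go()
tr=np.array([515,314.5]);L=np.array([.9964,.0842])
for d in(80,0,-80):
  x,y=tr+d*L;go((x,y,140,-8.8),(x,y,56,-8.8))"
```

```text
t 3.5 tcp [525.0359  40.1398  59.2564] ang -8.82 q [-0.1493  0.3007  1.8508 -0.      0.9894  0.0047] gap 0.1587544498340443 F [-1.8572  0.1753  5.4021]
t 3.5 tcp [525.0359  40.1398  59.2564] ang -8.82 q [-0.1493  0.3007  1.8508 -0.      0.9894  0.0047] gap 0.1587544498340443 F [-1.8572  0.1753  5.4021]
(np.float64(594.712), np.float64(321.236), 140, -8.8) [ 0.2885  0.0258 -0.0807] yaw -0.0004
(np.float64(594.712), np.float64(321.236), 56, -8.8) [0.2885 0.0257 0.0033] yaw -0.0004
t 3.5 tcp [525.0359  40.1398  59.2564] ang -8.82 q [-0.1493  0.3007  1.8508 -0.      0.9894  0.0047] gap 0.1587544498340443 F [-1.8572  0.1753  5.4021]
(np.float64(515.0), np.float64(314.5), 140, -8.8) [ 0.2696 -0.0519 -0.0808] yaw -0.0004
(np.float64(515.0), np.float64(314.5), 56, -8.8) [ 0.2696 -0.052   0.0032] yaw -0.0004
t 3.5 tcp [525.0359  40.1398  59.2564] ang -8.82 q [-0.1493  0.3007  1.8508 -0.      0.9894  0.0047] gap 0.1587544498340443 F [-1.8572  0.1753  5.4021]
(np.float64(435.288), np.float64(307.764), 140, -8.8) [ 0.2507 -0.1297 -0.0808] yaw -0.0004
(np.float64(435.288), np.float64(307.764), 56, -8.8) [ 0.2507 -0.1297  0.0032] yaw -0.0004
```

Emit:
step_arm([
  [1,[0,0,-0.01],0],
  [1,[0,0,-0.04],0],
  [1,[0,0,-0.08],0],
  [1,[0.03,0.003,-0.08],0],
  [1,[0.07,0.006,-0.08],0],
  [1,[0.11,0.01,-0.08],0],
  [1,[0.15,0.014,-0.08],0],
  [1,[0.19,0.018,-0.08],0],
  [1,[0.23,0.022,-0.08],0],
  [1,[0.26,0.025,-0.08],0],
  [1,[0.28,0.026,-0.08],0],
  [1,[0.2885,0.026,-0.08],0],
  [1,[0.2885,0.026,-0.06],0],
  [1,[0.2885,0.026,-0.035],0],
  [1,[0.2885,0.026,-0.015],0],
  [1,[0.2885,0.026,-0.005],0],
  [1,[0.2885,0.026,0.001],0],
  [1,[0.2885,0.026,0.0035],0],
  [1,[0.2885,0.026,0.0035],0],
  [1,[0.2885,0.026,0.0035],0],
])

```text
time_s: 5.5
tcp_pos: [0.5955, 0.3215, 0.0565]
eef_rot: [[0.153, 0.988, 0.002], [0.988, -0.153, 0.001], [0.001, 0.002, -1.0]]
contact_force: [0.1, -0.6, -2.7]
finger_gap: 0.158
grip_force: 51.5
```

```bash
python3 -c "
from h import *
go((594.7,321.2,150,-8.8),(515.2,-21.3,160,-8.8),(515.2,-21.3,59,-8.8))"
```

```text
t 5.5 tcp [595.4806 321.4667  56.4949] ang -8.83 q [ 0.3201  0.5841  1.4433 -0.      1.1122  0.4742] gap 0.15783861840533578 F [ 0.1038 -0.6465 -2.7433]
(594.7, 321.2, 150, -8.8) [-0.0003 -0.0006 -0.0935] yaw -0.0005
(515.2, -21.3, 160, -8.8) [-0.3509 -0.0265 -0.1039] yaw -0.0005
(515.2, -21.3, 59, -8.8) [-0.351  -0.0267 -0.0029] yaw -0.0005
```

Emit:
step_arm([
  [1,[0,0,0.001],0],
  [1,[0,0,0.001],0],
  [0.5,[0,0,0.001],0],
  [0,[0,0,0.001],0],
  [0,[0,0,0.001],0],
  [0,[0,0,0.001],0],
  [0,[0,0,-0.03],0],
  [0,[0,0,-0.07],0],
  [0,[0,0,-0.105],0],
  [0,[-0.04,-0.003,-0.105],0],
  [0,[-0.09,-0.007,-0.105],0],
  [0,[-0.14,-0.011,-0.105],0],
  [0,[-0.19,-0.015,-0.105],0],
  [0,[-0.24,-0.019,-0.105],0],
  [0,[-0.29,-0.022,-0.105],0],
  [0,[-0.33,-0.025,-0.105],0],
  [0,[-0.351,-0.0265,-0.105],0],
  [0,[-0.351,-0.0265,-0.105],0],
  [0,[-0.351,-0.0265,-0.105],0],
])

```text
time_s: 7.4
tcp_pos: [0.5147, -0.0216, 0.1605]
eef_rot: [[0.155, 0.988, 0.0], [0.988, -0.155, 0.0], [0.0, 0.0, -1.0]]
contact_force: [-0.7, -1.0, 0.5]
finger_gap: 0.999
grip_force: 0.0
```

```bash
python3 -c "
from h import *
go((515.2,-21.3,59,-8.8))
cv2.imwrite('pics/s1.png',cams.read_camera('scene')[150:410,250:590,::-1])"
```

```text
t 7.4 tcp [514.7472 -21.6349 160.5008] ang -8.9 q [-0.273   0.1246  1.823   0.0005  1.1936 -0.1177] gap 0.9993463158816144 F [-0.7246 -0.9932  0.5064]
(515.2, -21.3, 59, -8.8) [0.0004 0.0004 0.1015] yaw -0.0018
```

View pics/s1.png

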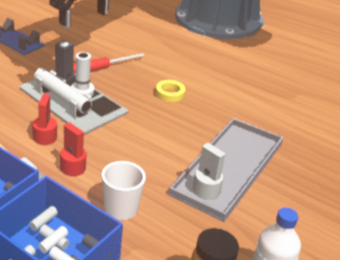

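The ankle stands upright in the tray at crop pixel (208,172), and the pad it came from is empty. Next is the clamp.

Emit:
step_arm([
  [0,[0,0,0.04],0],
  [0,[0,0,0.075],0],
  [0,[0,0,0.095],0],
  [0,[0,0,0.1015],0],
  [0,[0,0,0.1015],0],
  [1,[0,0,0.1015],0],
  [1,[0,0,0.1015],0],
  [1,[0,0,0.1015],0],
  [1,[0,0,0.1015],0],
  [1,[0,0,0.1015],0],
  [1,[0,0,0.1015],0],
  [1,[0,0,0.1015],0],
  [1,[0,0,0.1015],0],
])

```text
time_s: 8.75
tcp_pos: [0.5152, -0.0217, 0.0598]
eef_rot: [[0.153, 0.988, 0.001], [0.988, -0.153, -0.0], [-0.0, 0.001, -1.0]]
contact_force: [-1.7, 1.0, 6.7]
finger_gap: 0.338
grip_force: 49.2
```

```bash
python3 -c "
from h import *
go((515,314.5,139,-8.8),(515,314.5,55,-8.8))"
```

```text
t 8.75 tcp [515.2039 -21.6682  59.758 ] ang -8.83 q [-0.2726  0.2786  1.879   0.0001  0.9828 -0.1185] gap 0.33799721065997035 F [-1.6984  1.0416  6.7333]
(515, 314.5, 139, -8.8) [ 0.3321 -0.0517 -0.0793] yaw -0.0005
(515, 314.5, 55, -8.8) [ 0.3322 -0.0518  0.0047] yaw -0.0005
```

Emit:
step_arm([
  [1,[0,0,-0.01],0],
  [1,[0,0,-0.04],0],
  [1,[0,0,-0.08],0],
  [1,[0.03,-0.005,-0.08],0],
  [1,[0.075,-0.012,-0.08],0],
  [1,[0.12,-0.019,-0.08],0],
  [1,[0.165,-0.026,-0.08],0],
  [1,[0.21,-0.033,-0.08],0],
  [1,[0.255,-0.04,-0.08],0],
  [1,[0.295,-0.046,-0.08],0],
  [1,[0.32,-0.05,-0.08],0],
  [1,[0.332,-0.052,-0.08],0],
  [1,[0.332,-0.052,-0.06],0],
  [1,[0.332,-0.052,-0.035],0],
  [1,[0.332,-0.052,-0.015],0],
  [1,[0.332,-0.052,-0.005],0],
  [1,[0.332,-0.052,0.001],0],
  [1,[0.332,-0.052,0.0035],0],
  [1,[0.332,-0.052,0.0045],0],
  [1,[0.332,-0.052,0.0045],0],
])

```text
time_s: 10.75
tcp_pos: [0.515, 0.3146, 0.0558]
eef_rot: [[0.154, 0.988, 0.002], [0.988, -0.154, 0.001], [0.001, 0.002, -1.0]]
contact_force: [-3.1, -0.3, 3.3]
finger_gap: 0.342
grip_force: 50.0
```

```bash
python3 -c "
from h import *
go((505.8,-81.2,160,-8.8),(505.8,-81.2,59,-8.8))"
```

```text
t 10.75 tcp [515.0095 314.614   55.8443] ang -8.83 q [ 0.352   0.4491  1.6505 -0.0001  1.0402  0.5062] gap 0.34239273379791346 F [-3.0857 -0.286   3.2614]
(505.8, -81.2, 160, -8.8) [-0.3925  0.0518 -0.1044] yaw -0.0006
(505.8, -81.2, 59, -8.8) [-0.3925  0.0517 -0.0034] yaw -0.0006
```

Emit:
step_arm([
  [0.5,[0,0,0],0],
  [0,[0,0,0],0],
  [0,[0,0,0],0],
  [0,[0,0,0],0],
  [0,[0,0,-0.03],0],
  [0,[0,0,-0.07],0],
  [0,[0,0,-0.105],0],
  [0,[-0.04,0.005,-0.105],0],
  [0,[-0.09,0.012,-0.105],0],
  [0,[-0.14,0.019,-0.105],0],
  [0,[-0.19,0.025,-0.105],0],
  [0,[-0.24,0.032,-0.105],0],
  [0,[-0.29,0.038,-0.105],0],
  [0,[-0.34,0.045,-0.105],0],
  [0,[-0.38,0.05,-0.105],0],
  [0,[-0.3925,0.052,-0.105],0],
  [0,[-0.3925,0.052,-0.105],0],
  [0,[-0.3925,0.052,-0.105],0],
])

```text
time_s: 12.55
tcp_pos: [0.5052, -0.0804, 0.1591]
eef_rot: [[0.154, 0.988, -0.0], [0.988, -0.154, 0.001], [0.001, -0.0, -1.0]]
contact_force: [-0.5, -0.5, -0.6]
finger_gap: 0.997
grip_force: 0.0
```

```bash
python3 -c "
from h import *
go((505.8,-81.2,59,-8.8))"
```

```text
t 12.55 tcp [505.2239 -80.3919 159.127 ] ang -8.84 q [-0.3905  0.1191  1.8323  0.0006  1.1909 -0.2366] gap 0.9968268925318057 F [-0.4846 -0.5371 -0.5745]
(505.8, -81.2, 59, -8.8) [-0.0008  0.0007  0.1001] yaw -0.0006
```

Emit:
step_arm([
  [0,[0,0.0005,0.04],0],
  [0,[0,0.0005,0.075],0],
  [0,[0,0.0005,0.095],0],
  [0,[0,0.0005,0.1],0],
  [0,[0,0.0005,0.1],0],
  [1,[0,0.0005,0.1],0],
  [1,[0,0.0005,0.1],0],
  [1,[0,0.0005,0.1],0],
  [1,[0,0.0005,0.1],0],
  [1,[0,0.0005,0.1],0],
  [1,[0,0.0005,0.1],0],
  [1,[0,0.0005,0.1],0],
  [1,[0,0.0005,0.1],0],
])

```text
time_s: 13.85
tcp_pos: [0.5064, -0.0817, 0.0602]
eef_rot: [[0.154, 0.988, 0.001], [0.988, -0.154, -0.0], [-0.0, 0.001, -1.0]]
contact_force: [-0.4, -0.3, 7.0]
finger_gap: 0.327
grip_force: 48.7
```

```bash
python3 -c "
from h import *
go((435.3,307.8,139,-8.8),(435.3,307.8,55,-8.8))"
```

```text
t 13.85 tcp [506.3834 -81.6982  60.2123] ang -8.84 q [-0.3917  0.2726  1.8856  0.      0.9822 -0.2374] gap 0.32691355657230386 F [-0.3833 -0.274   6.9934]
(435.3, 307.8, 139, -8.8) [ 0.3739 -0.13   -0.079 ] yaw -0.0007
(435.3, 307.8, 55, -8.8) [ 0.374  -0.1301  0.005 ] yaw -0.0007
```

Emit:
step_arm([
  [1,[0,0,-0.01],0],
  [1,[0,0,-0.04],0],
  [1,[0.01,-0.0035,-0.08],0],
  [1,[0.05,-0.0175,-0.08],0],
  [1,[0.093,-0.032,-0.08],0],
  [1,[0.136,-0.047,-0.08],0],
  [1,[0.179,-0.062,-0.08],0],
  [1,[0.222,-0.077,-0.08],0],
  [1,[0.265,-0.092,-0.08],0],
  [1,[0.308,-0.107,-0.08],0],
  [1,[0.345,-0.12,-0.08],0],
  [1,[0.365,-0.127,-0.08],0],
  [1,[0.374,-0.13,-0.08],0],
  [1,[0.374,-0.13,-0.06],0],
  [1,[0.374,-0.13,-0.035],0],
  [1,[0.374,-0.13,-0.015],0],
  [1,[0.374,-0.13,-0.005],0],
  [1,[0.374,-0.13,0.002],0],
  [1,[0.374,-0.13,0.0045],0],
  [1,[0.374,-0.13,0.0045],0],
])

```text
time_s: 15.85
tcp_pos: [0.4356, 0.3081, 0.0562]
eef_rot: [[0.154, 0.988, 0.001], [0.988, -0.154, 0.0], [0.0, 0.001, -1.0]]
contact_force: [-2.4, -1.0, 5.8]
finger_gap: 0.323
grip_force: 50.0
```

```bash
python3 -c "
from h import *
go((435.3,307.8,139,-8.8),(566.0,-31,150,-8.8))"
```

```text
t 15.85 tcp [435.5761 308.0671  56.2331] ang -8.84 q [ 0.393   0.3188  1.8343 -0.0002  0.9874  0.5475] gap 0.322564747131337 F [-2.3633 -1.0037  5.7582]
(435.3, 307.8, 139, -8.8) [-0.0003 -0.0002 -0.0828] yaw -0.0007
(566.0, -31, 150, -8.8) [-0.3149  0.1811 -0.0937] yaw -0.0007
```

Emit:
step_arm([
  [0.5,[0,0,0],0],
  [0,[0,0,0],0],
  [0,[0,0,0],0],
  [0,[0,0,0],0],
  [0,[0,0,-0.03],0],
  [0,[0,0,-0.07],0],
  [0,[0,0,-0.105],0],
  [0,[0,0,-0.105],0],
])

```text
time_s: 16.65
tcp_pos: [0.4382, 0.3097, 0.1654]
eef_rot: [[0.153, 0.988, 0.009], [0.988, -0.153, 0.004], [0.005, 0.009, -1.0]]
contact_force: [0.4, 0.8, 0.3]
finger_gap: 1.001
grip_force: 0.0
```

```bash
cat > tube.py <<'E'
import sys
from h import *
def tube(n,box,z):
    im=cams.read_camera("top")[:,:,::-1].copy();cv2.imwrite(f"pics/{n}.png",im)
    hsv=cv2.cvtColor(im,cv2.COLOR_BGR2HSV);x0,y0,x1,y1=box
    k=np.zeros(im.shape[:2],np.uint8);k[y0:y1,x0:x1]=((hsv[...,2]>185)&(hsv[...,1]<60))[y0:y1,x0:x1]*255
    k=cv2.morphologyEx(k,cv2.MORPH_OPEN,np.ones((3,3)))
    c=max(cv2.findContours(k,0,1)[0],key=cv2.contourArea);print("tube",rectw("top",c,z),cv2.boundingRect(c));return im
E
python3 -c "
from tube import *
im=tube('t2',(295,225,400,268),.045);cv2.imwrite('pics/t2c.png',cv2.resize(im[190:350,110:420],None,fx=2.5,fy=2.5,interpolation=2))
go((566.0,-31,150,-8.8))"
```

```text
tube (array([562.7797, -31.3159]), [29.97218132019043, 151.17298889160156], np.float32(-9.880764)) (304, 235, 82, 27)
t 16.7 tcp [436.6615 309.0133 162.717 ] ang -8.82 q [ 0.3938  0.161   1.7766 -0.      1.1978  0.5477] gap 1.000886286810164 F [ 0.3672 -0.2742 -0.0339]
(566.0, -31, 150, -8.8) [-0.3162  0.1799  0.0127] yaw -0.0003
```

View pics/t2c.png

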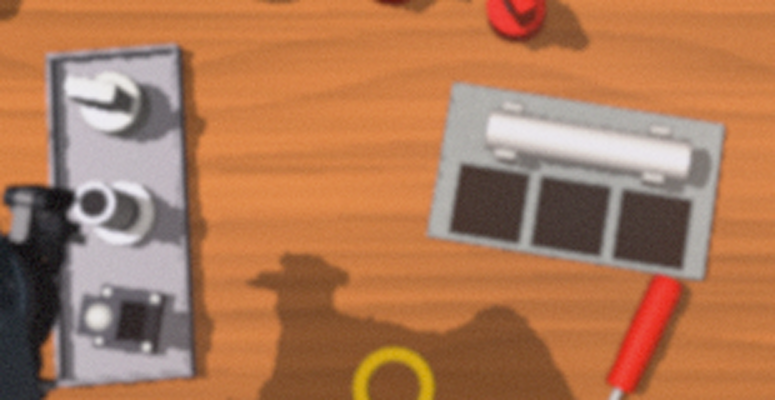

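The ankle, clamp and adapter stand upright in the tray at crop (108,100), (120,212) and (130,320). The tube is free at (588,146), and the three pads are bare at (490,203), (571,216) and (652,229).

```bash
python3 -c "
from h import *
im=cv2.imread('pics/t2.png');m=(im.max(2)<90).astype(np.uint8)*255
k=np.zeros_like(m);k[250:300,280:395]=m[250:300,280:395]
for c in cv2.findContours(k,0,1)[0]:
  if cv2.contourArea(c)>200: print(rectw('top',c,.008),cv2.boundingRect(c))
print(ray('top',(316,192),.036))
go((566.0,-31.5,150,-8.8))
"
```

```text
(array([505.9401, -81.7772]), [49.255714416503906, 49.52019119262695], np.float32(81.26158)) (356, 267, 30, 30)
(array([515.5564, -20.7922]), [49.51619338989258, 49.6656608581543], np.float32(81.2749)) (323, 262, 30, 29)
(array([525.1136,  40.2693]), [49.03371047973633, 49.753639221191406], np.float32(-9.200686)) (291, 257, 30, 29)
[0.6707 0.021 ]
t 16.7 tcp [436.6615 309.0133 162.717 ] ang -8.82 q [ 0.3938  0.161   1.7766 -0.      1.1978  0.5477] gap 1.000886286810164 F [ 0.3672 -0.2742 -0.0339]
(566.0, -31.5, 150, -8.8) [-0.3167  0.1799  0.0127] yaw -0.0003
```

Emit:
step_arm([
  [0.35,[-0.04,0.023,0.0],0],
  [0.35,[-0.08,0.046,0.0],0],
  [0.35,[-0.12,0.068,0.0],0],
  [0.35,[-0.16,0.091,0.0],0],
  [0.35,[-0.2,0.114,0.0],0],
  [0.35,[-0.24,0.137,0.005],0],
  [0.35,[-0.28,0.159,0.01],0],
  [0.35,[-0.305,0.173,0.0127],0],
  [0.35,[-0.3165,0.18,0.0127],0],
  [0.35,[-0.3165,0.18,0.0127],0],
  [0.35,[-0.3165,0.18,0.0127],0],
])

```text
time_s: 17.8
tcp_pos: [0.5633, -0.0311, 0.1463]
eef_rot: [[0.153, 0.988, -0.002], [0.988, -0.153, 0.001], [0.001, -0.002, -1.0]]
contact_force: [-0.5, -0.0, 0.0]
finger_gap: 0.645
grip_force: 0.0
```

```bash
python3 -c "
from h import *
go((566.0,-31.5,15,-9.0))"
```

```text
t 17.8 tcp [563.3122 -31.1333 146.3389] ang -8.81 q [-0.2658  0.2486  1.7082  0.0005  1.1866 -0.1123] gap 0.6447904067094984 F [-0.5014 -0.005   0.0215]
(566.0, -31.5, 15, -9.0) [-0.      0.0029  0.1313] yaw 0.0033
```

Emit:
step_arm([
  [0.35,[0,0.0025,0.03],0],
  [0.35,[0,0.0025,0.07],0],
  [0.35,[0,0.0025,0.1],0],
  [0.35,[0,0.0025,0.12],0],
  [0.35,[0,0.0025,0.13],0],
  [0.35,[0,0.0025,0.13],0],
  [0.35,[0,0.0025,0.13],0],
])

```text
time_s: 18.5
tcp_pos: [0.5671, -0.0319, 0.0181]
eef_rot: [[0.152, 0.988, 0.001], [0.988, -0.152, -0.0], [-0.0, 0.001, -1.0]]
contact_force: [0.4, -1.0, 0.8]
finger_gap: 0.65
grip_force: 0.0
```

```bash
python3 -c "
from h import *
go((566.0,-31.5,15,-9.0))"
```

```text
t 18.5 tcp [567.1483 -31.943   18.0576] ang -8.76 q [-0.2652  0.4468  1.7524  0.0001  0.9412 -0.1124] gap 0.6496919514971325 F [ 0.4033 -0.9522  0.8407]
(566.0, -31.5, 15, -9.0) [ 0.0003 -0.0012  0.0031] yaw 0.0042
```

Emit:
step_arm([
  [0.35,[0,-0.001,0.003],0.003],
  [0.35,[0,-0.001,0.003],0.003],
  [1,[0,-0.001,0.003],0.003],
  [1,[0,-0.001,0.003],0.003],
  [1,[0,-0.001,0.003],0.003],
  [1,[0,-0.001,0.003],0.003],
  [1,[0,-0.001,0.003],0.003],
  [1,[0,-0.001,0.003],0.003],
])

```text
time_s: 19.3
tcp_pos: [0.566, -0.0326, 0.0148]
eef_rot: [[0.156, 0.988, 0.001], [0.988, -0.156, -0.0], [-0.0, 0.001, -1.0]]
contact_force: [-2.3, 0.9, 5.5]
finger_gap: 0.334
grip_force: 49.1
```

```bash
python3 -c "
from h import *
go((566.0,-31.5,15,-9.0))"
```

```text
t 19.3 tcp [565.9512 -32.6299  14.7533] ang -9.0 q [-0.2669  0.4508  1.7554 -0.0001  0.9346 -0.1097] gap 0.33380694114211773 F [-2.2844  0.9017  5.461 ]
(566.0, -31.5, 15, -9.0) [ 0.0011 -0.0001 -0.0002] yaw -0.0
```

Gripped, with the gap matching 30 mm. Next a straight pull up.

Emit:
step_arm([
  [1,[0,0,-0.005],0],
  [1,[0,0,-0.01],0],
  [1,[0,0,-0.015],0],
  [1,[0,0,-0.02],0],
  [1,[0,0,-0.03],0],
  [1,[0,0,-0.06],0],
  [1,[0,0,-0.1],0],
  [1,[0,0,-0.12],0],
  [1,[0,0,-0.12],0],
  [1,[0,0,-0.12],0],
])

```text
time_s: 20.3
tcp_pos: [0.5655, -0.0325, 0.1345]
eef_rot: [[0.156, 0.988, 0.001], [0.988, -0.156, -0.0], [-0.0, 0.001, -1.0]]
contact_force: [-0.3, 0.0, -1.4]
finger_gap: 0.336
grip_force: 50.1
```

```bash
python3 -c "
from h import *
im=cams.read_camera('scene')[100:340,180:500,::-1];cv2.imwrite('pics/s3.png',cv2.resize(im,None,fx=2.4,fy=2.4,interpolation=2))
go((444,-293,134.75,-2.2),(444,-293,18.75,-2.2))"
```

```text
t 20.35 tcp [564.7649 -32.2369 133.282 ] ang -8.99 q [-0.2668  0.2682  1.7132 -0.0001  1.1616 -0.1098] gap 0.331565595764652 F [-0.8455 -0.2526 -1.1057]
(444, -293, 134.75, -2.2) [-0.2764 -0.0785 -0.0014] yaw -0.1186
(444, -293, 18.75, -2.2) [-0.2764 -0.0784  0.1146] yaw -0.1186
```

View pics/s3.png

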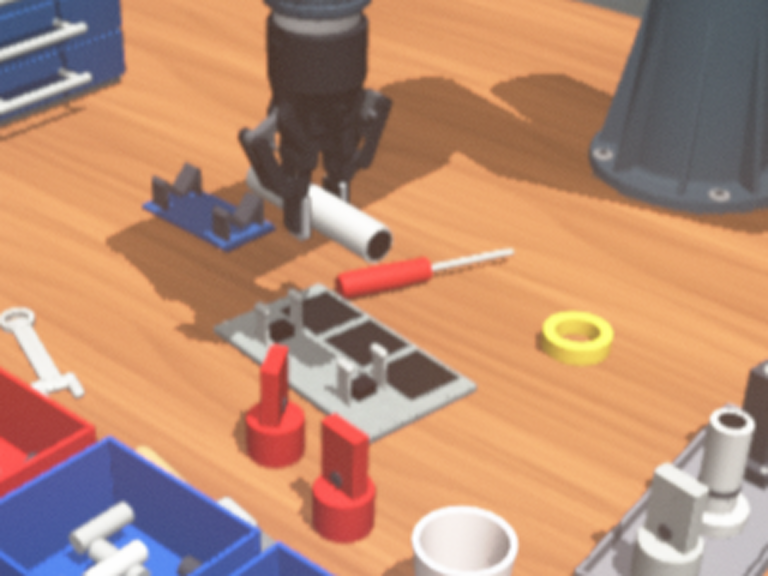

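The tube is out of the clips, gripped midway and level, with its near end at (378,244). The rack and its clips are empty.

```bash
python3 -c "
from h import *
e=ray('scene',(180+378.5/2.4-.5,100+244.5/2.4-.5),.1535);c=get_state()['tcp_pos'][:2];print(e,(e-c)@np.array([.156,.988]))"
```

```text
[0.5767 0.0414] 0.07462008269145433
```

Emit:
step_arm([
  [1,[-0.03,-0.009,0],-0.012],
  [1,[-0.06,-0.017,0],-0.025],
  [1,[-0.1,-0.029,0],-0.042],
  [1,[-0.14,-0.04,0],-0.06],
  [1,[-0.18,-0.052,0],-0.075],
  [1,[-0.22,-0.063,0],-0.09],
  [1,[-0.25,-0.072,0],-0.105],
  [1,[-0.27,-0.077,0],-0.1186],
  [1,[-0.2765,-0.0795,0],-0.1186],
  [1,[-0.2765,-0.0795,0],-0.1186],
  [1,[-0.2765,-0.0795,0],-0.1186],
  [1,[-0.2765,-0.0795,0],-0.1186],
])

```text
time_s: 21.55
tcp_pos: [0.4441, -0.2918, 0.1337]
eef_rot: [[0.037, 0.999, -0.0], [0.999, -0.037, 0.001], [0.001, -0.001, -1.0]]
contact_force: [0.3, -0.2, -0.5]
finger_gap: 0.334
grip_force: 50.1
```

```bash
python3 -c "
from h import *
for n in('scene','top'):cv2.imwrite(f'pics/{n}4.png',cams.read_camera(n)[:,:,::-1])
a=cv2.imread('pics/scene4.png')[100:225,190:340];cv2.imwrite('pics/s4.png',cv2.resize(a,None,fx=4.8,fy=4.8,interpolation=2))
go((444,-293,18.75,-2.2))"
```

```text
t 21.65 tcp [ 444.2237 -292.0636  133.9844] ang -2.12 q [-0.8051  0.1958  1.8007  0.0001  1.1454 -0.7682] gap 0.3375688164862889 F [ 0.1989  0.032  -0.6689]
(444, -293, 18.75, -2.2) [-0.001  -0.0002  0.1152] yaw 0.0014
```

View pics/s4.png

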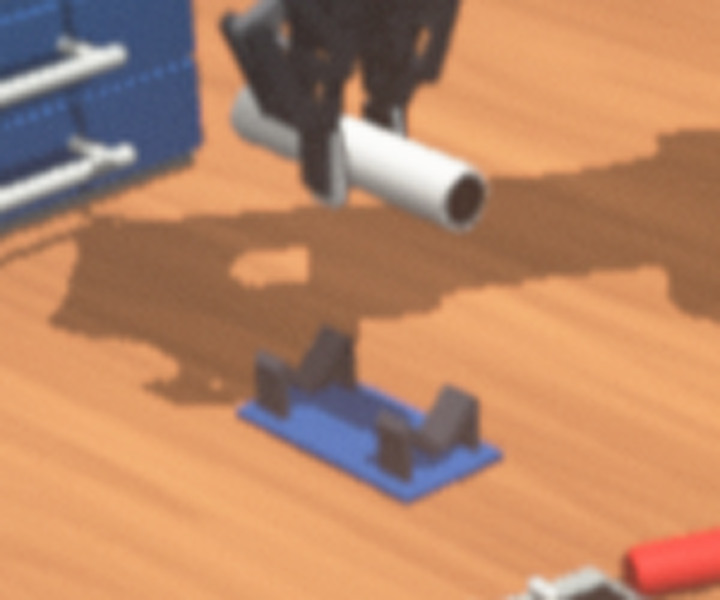

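The tube hangs level above the cradle, parallel to it, and its end sits +74.6 mm along the axis from the TCP, so it is centred in the grip. Lowering it now.

Emit:
step_arm([
  [1,[-0.0005,0,0.03],0.001],
  [1,[-0.0005,0,0.065],0.001],
  [1,[-0.0005,0,0.085],0.001],
  [1,[-0.0005,0,0.095],0.001],
  [1,[-0.0005,0,0.102],0.001],
  [1,[-0.0005,0,0.108],0.001],
  [1,[-0.0005,0,0.112],0.001],
  [1,[-0.0005,0,0.114],0.001],
  [1,[-0.0005,0,0.115],0.001],
  [1,[-0.0005,0,0.115],0.001],
  [1,[-0.0005,0,0.115],0.001],
])

```text
time_s: 22.75
tcp_pos: [0.444, -0.2939, 0.0198]
eef_rot: [[0.039, 0.999, 0.001], [0.999, -0.039, -0.001], [-0.001, 0.001, -1.0]]
contact_force: [-0.2, 1.0, 3.4]
finger_gap: 0.336
grip_force: 50.5
```

```bash
python3 -c "
from h import *
go((444,-293,18.75,-2.2))"
```

```text
t 22.75 tcp [ 444.0249 -293.9178   19.7681] ang -2.26 q [-0.8078  0.3818  1.8445 -0.0001  0.9145 -0.7684] gap 0.3364125309942009 F [-0.2124  1.0154  3.3644]
(444, -293, 18.75, -2.2) [ 0.0009 -0.0001  0.001 ] yaw -0.001
```

Emit:
step_arm([
  [1,[0.0007,0,0.0015],0],
  [1,[0.0007,0,0.0015],0],
  [0.5,[0.0007,0,0.0015],0],
  [0.35,[0.0007,0,0.0015],0],
  [0.35,[0.0007,0,0.0015],0],
  [0.35,[0.0007,0,-0.02],0],
  [0.35,[0.0007,0,-0.06],0],
  [0.35,[0.0007,0,-0.1],0],
  [0.35,[0.04,0,-0.12],0],
  [0.35,[0.09,0,-0.13],0],
  [0.35,[0.14,0,-0.14],0],
  [0.35,[0.19,0,-0.14],0],
  [0.35,[0.24,0,-0.14],0],
  [0.35,[0.29,0,-0.14],0],
  [0.35,[0.29,0,-0.14],0],
])

```text
time_s: 24.25
tcp_pos: [0.4544, 0.0015, 0.1588]
eef_rot: [[0.033, 0.999, -0.001], [0.999, -0.033, 0.002], [0.002, -0.001, -1.0]]
contact_force: [-0.1, -0.2, -0.2]
finger_gap: 0.647
grip_force: 0.0
```

```bash
python3 -c "
from tube import *
im=tube('t5',(430,280,545,350),.05);s=cams.read_camera('scene')[:,:,::-1];cv2.imwrite('pics/scene5.png',s)
a=cv2.resize(im[280:350,430:545],(690,420),interpolation=2);b=cv2.resize(s[155:225,215:330],(690,420),interpolation=2)
cv2.imwrite('pics/c5.png',cv2.resize(np.vstack([a,b]),None,fx=.7,fy=.7))
go((435.3,307.8,165,-8.8))"
```

```text
tube (array([ 443.3235, -294.989 ]), [21.849510192871094, 148.76516723632812], np.float32(-2.9103177)) (450, 307, 84, 16)
t 24.35 tcp [455.1097  -2.6782 158.9942] ang -2.05 q [-0.2675 -0.01    1.9685 -0.0003  1.183  -0.2316] gap 0.6542971307721298 F [0.6993 0.2164 0.1231]
(435.3, 307.8, 165, -8.8) [ 0.3096 -0.0309 -0.0061] yaw 0.1179
```

View pics/c5.png

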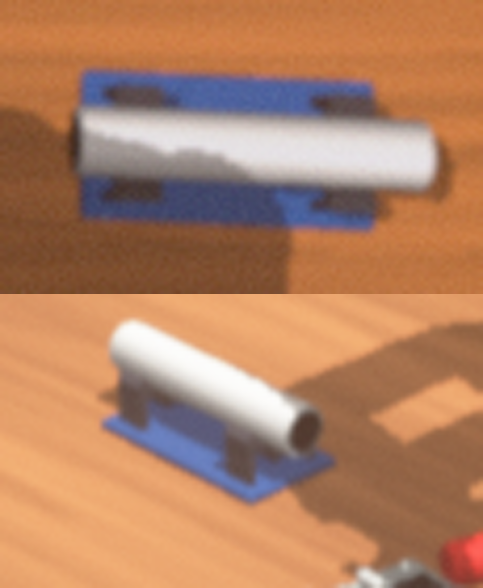

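The tube lies in both Vs, level and parallel to the cradle, with its near end at (305,428) in the lower half of the picture. I'm checking that it is centred lengthwise in the same view.

```bash
python3 -c "
from h import *
g=lambda u,v:(215+(u/.7+.5)/6-.5,155+((v/.7-420)+.5)/6-.5)
t=lambda u,v:(430+(u/.7+.5)/6-.5,280+(v/.7+.5)/6-.5)
ax=np.array([np.sin(np.radians(2.2)),np.cos(np.radians(2.2))])
o=np.array([.444,-.293])
def S(n,c,p,z): q=ray(c,p,z);print(n,q*1000,'along',(q-o)@ax*1000)
S('end',"'scene'"[1:-1],g(305,428),.038)
for p in((103,425),(252,500),(333,460)):S('base','scene',g(*p),.006)
for p in((82,71),(374,84),(374,229),(80,216)):S('baseT','top',t(*p),.006)
for p in((82,145),(437,155)):
  for z in(.038,.05):S('tubeT','top',t(*p),z)
"
```

```text
Traceback (most recent call last):
NameError: name 'scene' is not defined
```

```bash
python3 -c "
from h import *
g=lambda u,v:(215+(u/.7+.5)/6-.5,155+((v/.7-420)+.5)/6-.5)
t=lambda u,v:(430+(u/.7+.5)/6-.5,280+(v/.7+.5)/6-.5)
ax=np.array([np.sin(np.radians(2.2)),np.cos(np.radians(2.2))])
o=np.array([.444,-.293])
def S(n,c,p,z): q=ray(c,p,z);print(n,q*1000,'along',(q-o)@ax*1000)
S('end','scene',g(305,428),.038)
for p in((103,425),(252,500),(333,460)):S('base','scene',g(*p),.006)
for p in((82,71),(374,84),(374,229),(80,216)):S('baseT','top',t(*p),.006)
for p in((82,145),(437,155)):
  for z in(.038,.05):S('tubeT','top',t(*p),z)
"
```

```text
end [ 443.4531 -220.1051] along 72.82017233908194
base [ 477.5165 -350.9053] along -56.57601201972135
base [ 480.3913 -225.3998] along 68.94732983830872
base [ 417.3888 -224.5976] along 67.3303980692319
baseT [ 478.352  -229.1437] along 65.12798049227749
baseT [ 473.1609 -359.033 ] along -64.86495446178408
baseT [ 409.3538 -356.1303] along -64.41379303143442
baseT [ 414.4349 -226.4845] along 65.3315626615122
tubeT [ 444.6122 -221.6679] along 71.30297389813093
tubeT [ 444.2437 -219.2058] along 73.7491885405293
tubeT [ 441.0256 -374.5715] along -81.62556569420587
tubeT [ 440.6959 -370.459 ] along -77.52873926548979
```

Against the cradle edges in each view, the tube sits about 3 mm too far towards -y. I'll re-grip it, lift it and shift it +3 mm.

```bash
python3 -c "
from h import *
go((444,-293.3,158,-2.2),(444,-293.3,19,-2.2))"
```

```text
t 24.35 tcp [455.1097  -2.6782 158.9942] ang -2.05 q [-0.2675 -0.01    1.9685 -0.0003  1.183  -0.2316] gap 0.6542971307721298 F [0.6993 0.2164 0.1231]
(444, -293.3, 158, -2.2) [-0.2908 -0.0007  0.0011] yaw 0.0027
(444, -293.3, 19, -2.2) [-0.2908 -0.0007  0.1401] yaw 0.0027
```

Emit:
step_arm([
  [0.35,[-0.04,0,0],0],
  [0.35,[-0.09,0,0],0],
  [0.35,[-0.14,0,0],0],
  [0.35,[-0.19,0,0],0],
  [0.35,[-0.235,0,0],0],
  [0.35,[-0.27,0,0],0],
  [0.35,[-0.2893,0,0],0],
  [0.35,[-0.2893,0,0.02],0],
  [0.35,[-0.2893,0,0.06],0],
  [0.35,[-0.2893,0,0.1],0],
  [0.35,[-0.2893,0,0.13],0],
  [0.35,[-0.2893,0,0.14],0],
  [0.35,[-0.2893,0,0.14],0],
  [1,[-0.2893,0,0.14],0],
  [1,[-0.2893,0,0.14],0],
  [1,[-0.2893,0,0.14],0],
  [1,[-0.2893,0,0.14],0],
  [1,[-0.2893,0,0.14],0],
  [1,[-0.2893,0,0.14],0],
])

```text
time_s: 26.25
tcp_pos: [0.4431, -0.2941, 0.0212]
eef_rot: [[0.038, 0.999, -0.001], [0.999, -0.038, -0.002], [-0.002, -0.001, -1.0]]
contact_force: [-9.3, -1.2, 7.7]
finger_gap: 0.332
grip_force: 48.8
```

Emit:
step_arm([
  [1,[0,0,-0.004],0],
  [1,[0,0,-0.01],0],
  [1,[0.0015,0,-0.01],0],
  [1,[0.003,0,-0.01],0],
  [1,[0.003,0,-0.01],0],
  [1,[0.003,0,-0.006],0],
  [1,[0.003,0,-0.003],0],
  [1,[0.003,0,0],0],
  [1,[0.003,0,0.0005],0],
  [1,[0.003,0,0.0005],0],
])

```text
time_s: 27.25
tcp_pos: [0.4434, -0.2899, 0.0208]
eef_rot: [[0.039, 0.999, -0.002], [0.999, -0.039, 0.001], [0.001, -0.002, -1.0]]
contact_force: [-12.6, 7.0, 28.9]
finger_gap: 0.333
grip_force: 53.1
```

Emit:
step_arm([
  [1,[0,0,-0.0015],0],
  [1,[0,0,-0.0015],0],
  [0.5,[0,0,-0.0015],0],
  [0.35,[0,0,-0.0015],0],
  [0.35,[0,0,-0.0015],0],
  [0.35,[0,0,-0.02],0],
  [0.35,[0,0,-0.06],0],
  [0.35,[0,0,-0.1],0],
  [0.35,[0.04,0,-0.12],0],
  [0.35,[0.09,0,-0.13],0],
  [0.35,[0.14,0,-0.14],0],
  [0.35,[0.19,0,-0.14],0],
  [0.35,[0.24,0,-0.14],0],
  [0.35,[0.29,0,-0.14],0],
  [0.35,[0.34,0,-0.14],0],
  [0.35,[0.39,0,-0.14],0],
  [0.35,[0.44,0,-0.14],0],
  [0.35,[0.44,0,-0.14],0],
  [0.35,[0.44,0,-0.14],0],
])

```text
time_s: 29.15
tcp_pos: [0.4608, 0.151, 0.1582]
eef_rot: [[0.036, 0.999, -0.001], [0.999, -0.036, -0.0], [-0.0, -0.001, -1.0]]
contact_force: [0.2, -1.4, 0.4]
finger_gap: 0.65
grip_force: 0.0
```

```bash
python3 -c "
from tube import *
im=tube('t6',(430,280,545,350),.05);s=cams.read_camera('scene')[:,:,::-1];cv2.imwrite('pics/scene6.png',s)
a=cv2.resize(im[280:350,430:545],(690,420),interpolation=2);b=cv2.resize(s[155:225,215:330],(690,420),interpolation=2)
cv2.imwrite('pics/c6.png',cv2.resize(np.vstack([a,b]),None,fx=.7,fy=.7))
go((435.4,308,165,-8.8),(435.4,308,56,-8.8))"
```

```text
tube (array([ 443.6461, -289.6358]), [22.939241409301758, 148.7941436767578], np.float32(-2.9106686)) (447, 307, 84, 17)
t 29.25 tcp [461.1869 149.0284 158.2796] ang -2.27 q [ 0.0673  0.0601  1.8983 -0.0005  1.1837  0.1072] gap 0.649880479312525 F [-1.2216  0.0308  0.1714]
(435.4, 308, 165, -8.8) [ 0.1578 -0.0321 -0.0068] yaw 0.1139
(435.4, 308, 56, -8.8) [ 0.1579 -0.032   0.1022] yaw 0.1139
```

View pics/c6.png

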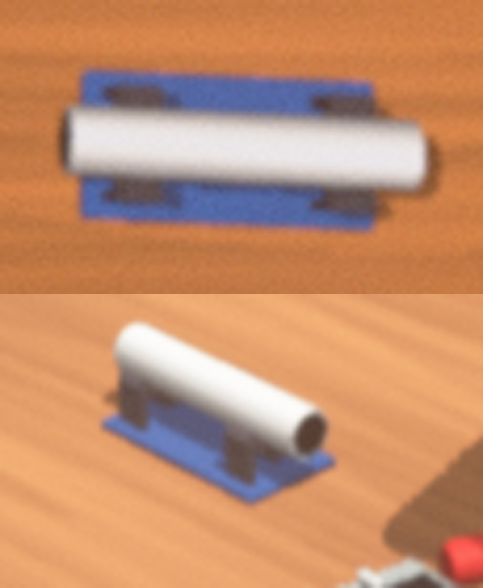

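```bash
cat > prof.py <<'E'
from h import *
ax=np.array([np.sin(np.radians(2.2)),np.cos(np.radians(2.2))]);px=np.array([ax[1],-ax[0]]);o=np.array([.4438,-.293])
def edges(img,cam,dx,z,ch):
    im=cv2.GaussianBlur(cv2.imread(img),(0,0),.6).astype(np.float32);s=np.arange(-100,100.1,.5)
    P=np.array([proj(cam,[*(o+ax*a/1000+px*dx/1000),z]) for a in s],np.float32)
    v=cv2.remap(im,P[:,0][None],P[:,1][None],cv2.INTER_LINEAR)[0]
    w=v[:,0]-v[:,2] if ch=="blue" else v[:,0]
    d=np.gradient(w);m=np.median(w[(s>-30)&(s<30)]);out=[]
    for lo,hi in((-95,-55),(55,95)):
        k=(s>lo)&(s<hi);b=np.percentile(w[k],5);h=(m+b)/2;q=np.where(k)[0];c=[s[i] for i in q[:-1] if (w[i]-h)*(w[i+1]-h)<=0];out.append(c)
    return out
for n in(5,6):
    for cam,f in(("top",f"pics/t{n}.png"),("scene",f"pics/scene{n}.png")):
        print(n,cam,"tube",edges(f,cam,0,.053,"w"),"base",[edges(f,cam,d,.006,"blue") for d in((-29,29) if cam=="top" else (29,))])
E
python3 prof.py
```

```text
5 top tube [[np.float64(-76.0)], [np.float64(72.5)]] base [[[np.float64(-65.0)], [np.float64(65.0)]], [[np.float64(-64.5)], [np.float64(65.0)]]]
5 scene tube [[np.float64(-75.0)], [np.float64(72.0)]] base [[[np.float64(-61.0)], [np.float64(71.5)]]]Traceback (most recent call last):
  File "prof.py", line 14, in <module>
    print(n,cam,"tube",edges(f,cam,0,.053,"w"),"base",[edges(f,cam,d,.006,"blue") for d in((-29,29) if cam=="top" else (29,))])
                                                       ~~~~~^^^^^^^^^^^^^^^^^^^^^
  File "prof.py", line 5, in edges
    P=np.array([proj(cam,[*(o+ax*a/1000+px*dx/1000),z]) for a in s],np.float32)
                ~~~~^^^^^^^^^^^^^^^^^^^^^^^^^^^^^^^^^^^
  File "h.py", line 9, in proj
    K,R,t=cal(n);q=K@(R@np.array(p,float)+t);return q[:2]/q[2]
          ~~~^^^
  File "h.py", line 5, in cal
    c=cams.calibration(n);R=cv2.Rodrigues(np.array(c["rvec"]))[0];return np.array(c["K"]),R,np.array(c["tvec"]).ravel()
ValueError: time passes only in moves, steps and waits
```

```bash
sed -i 's/^def cal(n)/import functools\n@functools.lru_cache\ndef cal(n)/' h.py; python3 prof.py
```

```text
5 top tube [[np.float64(-76.0)], [np.float64(72.5)]] base [[[np.float64(-65.0)], [np.float64(65.0)]], [[np.float64(-64.5)], [np.float64(65.0)]]]
5 scene tube [[np.float64(-75.0)], [np.float64(72.0)]] base [[[np.float64(-61.0)], [np.float64(71.5)]]]
6 top tube [[np.float64(-71.5)], [np.float64(79.0)]] base [[[np.float64(-64.5)], [np.float64(65.0)]], [[np.float64(-64.5)], [np.float64(65.0)]]]
6 scene tube [[np.float64(-71.0)], [np.float64(82.0)]] base [[[np.float64(-61.0)], [np.float64(71.5)]]]
```

The top view is the more reliable one: it is insensitive to height here and puts the base edges at ±65. There the tube now spans -71.5 to +79, so it is about 3.5 mm too far towards +y, and the first placing was nearer centre. I'll shift it back 3.5 mm.

Emit:
step_arm([
  [0.35,[-0.05,0,0],0],
  [0.35,[-0.1,0,0],0],
  [0.35,[-0.15,0,0],0],
  [0.35,[-0.2,0,0],0],
  [0.35,[-0.25,0,0],0],
  [0.35,[-0.3,0,0],0],
  [0.35,[-0.35,0,0],0],
  [0.35,[-0.395,0,0],0],
  [0.35,[-0.425,0,0],0],
  [0.35,[-0.44,0,0],0],
  [0.35,[-0.44,0,0.02],0],
  [0.35,[-0.44,0,0.06],0],
  [0.35,[-0.44,0,0.1],0],
  [0.35,[-0.44,0,0.13],0],
  [0.35,[-0.44,0,0.139],0],
  [0.35,[-0.44,0,0.139],0],
  [1,[-0.44,0,0.139],0],
  [1,[-0.44,0,0.139],0],
  [1,[-0.44,0,0.139],0],
  [1,[-0.44,0,0.139],0],
])

```text
time_s: 31.25
tcp_pos: [0.4432, -0.2909, 0.0217]
eef_rot: [[0.038, 0.999, -0.002], [0.999, -0.038, -0.002], [-0.002, -0.001, -1.0]]
contact_force: [-8.9, -0.0, 7.8]
finger_gap: 0.337
grip_force: 48.8
```

Emit:
step_arm([
  [1,[0,0,0],0],
  [1,[0,0,0],0],
  [1,[0,0,0],0],
  [1,[0,0,0],0],
])

```text
time_s: 31.65
tcp_pos: [0.4432, -0.2909, 0.0217]
eef_rot: [[0.038, 0.999, -0.001], [0.999, -0.038, -0.002], [-0.002, -0.001, -1.0]]
contact_force: [-8.8, 0.2, 7.9]
finger_gap: 0.333
grip_force: 48.8
```

Emit:
step_arm([
  [1,[0,0,-0.004],0],
  [1,[0,0,-0.01],0],
  [1,[-0.0015,0,-0.01],0],
  [1,[-0.0035,0,-0.01],0],
  [1,[-0.0035,0,-0.01],0],
  [1,[-0.0035,0,-0.007],0],
  [1,[-0.0035,0,-0.004],0],
  [1,[-0.0035,0,-0.002],0],
  [1,[-0.0035,0,-0.001],0],
  [1,[-0.0035,0,-0.001],0],
  [1,[-0.0035,0,-0.001],0],
])

```text
time_s: 32.75
tcp_pos: [0.4435, -0.2932, 0.022]
eef_rot: [[0.039, 0.999, -0.001], [0.999, -0.039, 0.001], [0.001, -0.001, -1.0]]
contact_force: [-8.1, 5.7, 18.7]
finger_gap: 0.333
grip_force: 51.3
```

Emit:
step_arm([
  [1,[0,0,-0.001],0],
  [1,[0,0,-0.001],0],
  [0.5,[0,0,-0.001],0],
  [0.35,[0,0,-0.001],0],
  [0.35,[0,0,-0.001],0],
  [0.35,[0,0,-0.02],0],
  [0.35,[0,0,-0.06],0],
  [0.35,[0,0,-0.1],0],
  [0.35,[0.04,0,-0.12],0],
  [0.35,[0.09,0,-0.13],0],
  [0.35,[0.14,0,-0.14],0],
  [0.35,[0.19,0,-0.14],0],
  [0.35,[0.24,0,-0.14],0],
  [0.35,[0.29,0,-0.14],0],
  [0.35,[0.34,0,-0.14],0],
  [0.35,[0.39,0,-0.14],0],
  [0.35,[0.44,0,-0.14],0],
  [0.35,[0.44,0,-0.14],0],
  [0.35,[0.44,0,-0.14],0],
])

```text
time_s: 34.65
tcp_pos: [0.4607, 0.1475, 0.1603]
eef_rot: [[0.036, 0.999, -0.0], [0.999, -0.036, -0.0], [-0.0, -0.0, -1.0]]
contact_force: [-0.2, -0.6, 0.5]
finger_gap: 0.648
grip_force: 0.0
```

```bash
python3 -c "
from tube import *
im=tube('t7',(430,280,545,350),.053);s=cams.read_camera('scene')[:,:,::-1];cv2.imwrite('pics/scene7.png',s)
go((435.5,308,165,-8.8),(435.5,308,56,-8.8))"; sed -i 's/for n in(5,6)/for n in(6,7)/' prof.py; python3 prof.py
```

```text
tube (array([ 443.5101, -291.4886]), [22.67413902282715, 146.6352081298828], np.float32(-2.8985407)) (449, 307, 83, 17)
t 34.75 tcp [461.0206 145.5122 160.3263] ang -2.27 q [ 0.0599  0.0545  1.8996 -0.0005  1.188   0.0998] gap 0.6507082127591044 F [0.0308 0.6129 0.0219]
(435.5, 308, 165, -8.8) [ 0.1613 -0.032  -0.0047] yaw 0.1139
(435.5, 308, 56, -8.8) [ 0.1614 -0.0319  0.1043] yaw 0.1139
6 top tube [[np.float64(-71.5)], [np.float64(79.0)]] base [[[np.float64(-64.5)], [np.float64(65.0)]], [[np.float64(-64.5)], [np.float64(65.0)]]]
6 scene tube [[np.float64(-71.0)], [np.float64(82.0)]] base [[[np.float64(-61.0)], [np.float64(71.5)]]]
7 top tube [[np.float64(-74.0)], [np.float64(77.0)]] base [[[np.float64(-64.5)], [np.float64(65.0)]], [[np.float64(-64.5)], [np.float64(65.0)]]]
7 scene tube [[np.float64(-73.5)], [np.float64(79.5)]] base [[[np.float64(-61.0)], [np.float64(71.5)]]]
```

The tube now spans -74 to +77 in the top view. Allowing for the scene view's own offset, the two views average to within about 1 mm of centre. Now the adapter goes back.

Emit:
step_arm([
  [0,[0.04,-0.008,0],0.028],
  [0,[0.08,-0.016,0],0.057],
  [0,[0.12,-0.024,0],0.085],
  [0,[0.15,-0.03,0],0.11],
  [0,[0.1625,-0.032,0],0.114],
  [0,[0.1625,-0.032,0],0.114],
  [0,[0.1625,-0.032,0],0.114],
  [0,[0.1625,-0.032,0],0.114],
])

```text
time_s: 35.55
tcp_pos: [0.4361, 0.3082, 0.1605]
eef_rot: [[0.155, 0.988, -0.0], [0.988, -0.155, -0.001], [-0.001, -0.0, -1.0]]
contact_force: [0.2, 0.0, -0.1]
finger_gap: 1.003
grip_force: 0.0
```

```bash
python3 -c "
from h import *
go((435.5,308,56,-8.84))"
```

```text
t 35.55 tcp [436.0958 308.2154 160.4575] ang -8.89 q [ 0.3931  0.1663  1.7755 -0.0005  1.2002  0.5485] gap 1.002796435547457 F [ 0.1902  0.0442 -0.0769]
(435.5, 308, 56, -8.84) [-0.0002 -0.0005  0.1045] yaw -0.0009
```

Emit:
step_arm([
  [0,[0,-0.0005,0.04],0],
  [0,[0,-0.0005,0.075],0],
  [0,[0,-0.0005,0.097],0],
  [0,[0,-0.0005,0.1045],0],
  [0,[0,-0.0005,0.1045],0],
  [1,[0,-0.0005,0.1045],0],
  [1,[0,-0.0005,0.1045],0],
  [1,[0,-0.0005,0.1045],0],
  [1,[0,-0.0005,0.1045],0],
  [1,[0,-0.0005,0.1045],0],
  [1,[0,-0.0005,0.1045],0],
  [1,[0,-0.0005,0.1045],0],
  [1,[0,-0.0005,0.1045],0],
])

```text
time_s: 36.85
tcp_pos: [0.4357, 0.3102, 0.057]
eef_rot: [[0.153, 0.988, 0.001], [0.988, -0.153, 0.0], [0.001, 0.001, -1.0]]
contact_force: [-0.8, -1.0, 6.4]
finger_gap: 0.323
grip_force: 49.4
```

```bash
python3 -c "
from h import *
go((506.0,-81.8,140,-8.84),(506.0,-81.8,60.2,-8.84))"
```

```text
t 36.85 tcp [435.7254 310.2496  57.0408] ang -8.78 q [ 0.3968  0.3198  1.8309 -0.0001  0.9894  0.5501] gap 0.32330787370042613 F [-0.7507 -0.9866  6.3756]
(506.0, -81.8, 140, -8.84) [-0.3767  0.1294 -0.0831] yaw 0.001
(506.0, -81.8, 60.2, -8.84) [-0.3767  0.1293 -0.0033] yaw 0.001
```

Emit:
step_arm([
  [1,[0,0,-0.01],0],
  [1,[0,0,-0.04],0],
  [1,[-0.01,0.0035,-0.08],0],
  [1,[-0.05,0.0175,-0.085],0],
  [1,[-0.093,0.032,-0.085],0],
  [1,[-0.136,0.047,-0.085],0],
  [1,[-0.179,0.062,-0.085],0],
  [1,[-0.222,0.077,-0.085],0],
  [1,[-0.265,0.092,-0.085],0],
  [1,[-0.308,0.107,-0.085],0],
  [1,[-0.345,0.12,-0.085],0],
  [1,[-0.365,0.127,-0.085],0],
  [1,[-0.3746,0.1295,-0.085],0],
  [1,[-0.3746,0.1295,-0.07],0],
  [1,[-0.3746,0.1295,-0.045],0],
  [1,[-0.3746,0.1295,-0.025],0],
  [1,[-0.3746,0.1295,-0.013],0],
  [1,[-0.3746,0.1295,-0.007],0],
  [1,[-0.3746,0.1295,-0.005],0],
  [1,[-0.3746,0.1295,-0.005],0],
])

```text
time_s: 38.85
tcp_pos: [0.5062, -0.0799, 0.0617]
eef_rot: [[0.152, 0.988, 0.001], [0.988, -0.152, -0.0], [-0.0, 0.001, -1.0]]
contact_force: [1.1, 0.2, -1.2]
finger_gap: 0.319
grip_force: 49.4
```

```bash
python3 -c "
from h import *
go((506.2,-79.7,61,-8.84))"
```

```text
t 38.85 tcp [506.1823 -79.87    61.6873] ang -8.76 q [-0.3885  0.2694  1.886   0.0001  0.9856 -0.2356] gap 0.31909052868429033 F [ 1.0603  0.1981 -1.1969]
(506.2, -79.7, 61, -8.84) [ 0.0002 -0.      0.0007] yaw 0.0013
```

Emit:
step_arm([
  [1,[0,0,0.001],0],
  [1,[0,0,0.001],0],
  [0.5,[0,0,0.001],0],
  [0,[0,0,0.001],0],
  [0,[0,0,0.001],0],
  [0,[0,0,0.001],0],
  [0,[0,0,-0.03],0],
  [0,[0,0,-0.07],0],
  [0,[0,0,-0.1],0],
  [0,[0.04,-0.005,-0.1],0],
  [0,[0.09,-0.012,-0.1],0],
  [0,[0.14,-0.018,-0.1],0],
  [0,[0.19,-0.025,-0.1],0],
  [0,[0.24,-0.031,-0.1],0],
  [0,[0.29,-0.038,-0.1],0],
  [0,[0.34,-0.045,-0.1],0],
  [0,[0.38,-0.05,-0.1],0],
  [0,[0.391,-0.0513,-0.1],0],
  [0,[0.391,-0.0513,-0.1],0],
  [0,[0.391,-0.0513,-0.1],0],
])

```text
time_s: 40.85
tcp_pos: [0.5147, 0.3132, 0.1607]
eef_rot: [[0.153, 0.988, -0.001], [0.988, -0.153, -0.001], [-0.001, -0.001, -1.0]]
contact_force: [0.6, -0.6, -0.9]
finger_gap: 1.001
grip_force: 0.0
```

Emit:
step_arm([
  [0,[0,0,0],0],
  [0,[0,0,0],0],
])

```text
time_s: 41.05
tcp_pos: [0.5152, 0.3127, 0.1612]
eef_rot: [[0.155, 0.988, -0.0], [0.988, -0.155, -0.0], [-0.0, -0.0, -1.0]]
contact_force: [-0.1, 0.3, -0.5]
finger_gap: 0.996
grip_force: 0.0
```

```bash
python3 -c "
from h import *
go((515.0,314.6,56,-8.84))"
```

```text
t 41.05 tcp [515.2038 312.6534 161.1532] ang -8.91 q [ 0.3488  0.3101  1.5974 -0.0002  1.2343  0.5044] gap 0.9962543808326861 F [-0.0884  0.2779 -0.547 ]
(515.0, 314.6, 56, -8.84) [ 0.0019 -0.0005  0.1052] yaw -0.0013
```

Emit:
step_arm([
  [0,[0.0015,-0.0005,0.04],0],
  [0,[0.0015,-0.0005,0.075],0],
  [0,[0.0015,-0.0005,0.097],0],
  [0,[0.0015,-0.0005,0.105],0],
  [0,[0.0015,-0.0005,0.105],0],
  [1,[0.0015,-0.0005,0.105],0],
  [1,[0.0015,-0.0005,0.105],0],
  [1,[0.0015,-0.0005,0.105],0],
  [1,[0.0015,-0.0005,0.105],0],
  [1,[0.0015,-0.0005,0.105],0],
  [1,[0.0015,-0.0005,0.105],0],
  [1,[0.0015,-0.0005,0.105],0],
  [1,[0.0015,-0.0005,0.105],0],
  [1,[0.0015,-0.0005,0.105],0],
])

```text
time_s: 42.45
tcp_pos: [0.5152, 0.3161, 0.0573]
eef_rot: [[0.153, 0.988, 0.001], [0.988, -0.153, 0.0], [0.001, 0.001, -1.0]]
contact_force: [-1.2, -0.9, 6.1]
finger_gap: 0.34
grip_force: 49.0
```

```bash
python3 -c "
from h import *
go((515.4,-21.6,140,-8.83),(515.4,-21.6,59.8,-8.83))"
```

```text
t 42.45 tcp [515.1704 316.0947  57.2936] ang -8.78 q [ 0.3542  0.4488  1.6474 -0.      1.0439  0.5074] gap 0.3395048959833995 F [-1.192  -0.9246  6.065 ]
(515.4, -21.6, 140, -8.83) [-0.3336  0.0519 -0.0829] yaw 0.0009
(515.4, -21.6, 59.8, -8.83) [-0.3337  0.0518 -0.0027] yaw 0.0009
```

Emit:
step_arm([
  [1,[0,0,-0.01],0],
  [1,[0,0,-0.04],0],
  [1,[0,0,-0.085],0],
  [1,[-0.03,0.005,-0.085],0],
  [1,[-0.075,0.012,-0.085],0],
  [1,[-0.12,0.019,-0.085],0],
  [1,[-0.165,0.026,-0.085],0],
  [1,[-0.21,0.033,-0.085],0],
  [1,[-0.255,0.04,-0.085],0],
  [1,[-0.295,0.046,-0.085],0],
  [1,[-0.32,0.05,-0.085],0],
  [1,[-0.332,0.052,-0.085],0],
  [1,[-0.332,0.052,-0.07],0],
  [1,[-0.332,0.052,-0.045],0],
  [1,[-0.332,0.052,-0.025],0],
  [1,[-0.332,0.052,-0.013],0],
  [1,[-0.332,0.052,-0.007],0],
  [1,[-0.332,0.052,-0.005],0],
  [1,[-0.332,0.052,-0.005],0],
  [1,[-0.332,0.052,-0.005],0],
])

```text
time_s: 44.45
tcp_pos: [0.5161, -0.0203, 0.0619]
eef_rot: [[0.153, 0.988, 0.002], [0.988, -0.153, -0.0], [-0.0, 0.002, -1.0]]
contact_force: [-1.1, -0.4, -1.5]
finger_gap: 0.338
grip_force: 49.6
```

```bash
python3 -c "
from h import *
go((515.4,-20.2,61.3,-8.84),(595.2,321.5,161,-8.84))"
```

```text
t 44.45 tcp [516.0821 -20.3001  61.9306] ang -8.77 q [-0.2694  0.276   1.8766  0.      0.9871 -0.1163] gap 0.3376232143721903 F [-1.1477 -0.3934 -1.5418]
(515.4, -20.2, 61.3, -8.84) [-0.     -0.0007  0.0006] yaw 0.0011
(595.2, 321.5, 161, -8.84) [ 0.3499  0.0262 -0.0991] yaw 0.0011
```

Emit:
step_arm([
  [1,[0,-0.0005,0.001],0],
  [1,[0,-0.0005,0.001],0],
  [0.5,[0,-0.0005,0.001],0],
  [0,[0,-0.0005,0.001],0],
  [0,[0,-0.0005,0.001],0],
  [0,[0,-0.0005,0.001],0],
  [0,[0,0,-0.03],0],
  [0,[0,0,-0.07],0],
  [0,[0,0,-0.1],0],
  [0,[0.04,0.003,-0.1],0],
  [0,[0.09,0.007,-0.1],0],
  [0,[0.14,0.01,-0.1],0],
  [0,[0.19,0.014,-0.1],0],
  [0,[0.24,0.018,-0.1],0],
  [0,[0.29,0.022,-0.1],0],
  [0,[0.33,0.025,-0.1],0],
  [0,[0.35,0.026,-0.1],0],
  [0,[0.35,0.026,-0.1],0],
  [0,[0.35,0.026,-0.1],0],
  [0,[0.35,0.026,-0.1],0],
])

```text
time_s: 46.45
tcp_pos: [0.5942, 0.3205, 0.1608]
eef_rot: [[0.154, 0.988, -0.001], [0.988, -0.154, -0.001], [-0.001, -0.001, -1.0]]
contact_force: [-0.2, 0.5, -1.2]
finger_gap: 1.0
grip_force: 0.0
```

Emit:
step_arm([
  [0,[0,0,0],0],
  [0,[0,0,0],0],
  [0,[0,0,0],0],
])

```text
time_s: 46.75
tcp_pos: [0.5946, 0.3209, 0.1613]
eef_rot: [[0.154, 0.988, 0.0], [0.988, -0.154, 0.0], [0.0, 0.0, -1.0]]
contact_force: [0.6, -0.4, 1.0]
finger_gap: 1.002
grip_force: 0.0
```

```bash
python3 -c "
from h import *
go((595.4,321.5,56.0,-8.84))"
```

```text
t 46.75 tcp [594.5927 320.8993 161.305 ] ang -8.85 q [ 0.3197  0.4612  1.3922 -0.0001  1.288   0.4741] gap 1.002112359067158 F [ 0.5542 -0.4322  1.0202]
(595.4, 321.5, 56.0, -8.84) [0.0007 0.0007 0.1053] yaw -0.0001
```

Emit:
step_arm([
  [0,[0,0.0005,0.04],0],
  [0,[0,0.0005,0.075],0],
  [0,[0,0.0005,0.097],0],
  [0,[0,0.0005,0.105],0],
  [0,[0,0.0005,0.105],0],
  [1,[0,0.0005,0.105],0],
  [1,[0,0.0005,0.105],0],
  [1,[0,0.0005,0.105],0],
  [1,[0,0.0005,0.105],0],
  [1,[0,0.0005,0.105],0],
  [1,[0,0.0005,0.105],0],
  [1,[0,0.0005,0.105],0],
  [1,[0,0.0005,0.105],0],
  [1,[0,0.0005,0.105],0],
  [1,[0,0.0005,0.105],0],
])

```text
time_s: 48.25
tcp_pos: [0.5954, 0.3217, 0.0568]
eef_rot: [[0.153, 0.988, 0.001], [0.988, -0.153, 0.0], [0.001, 0.001, -1.0]]
contact_force: [-0.3, -0.5, 4.9]
finger_gap: 0.157
grip_force: 49.9
```

```bash
python3 -c "
from h import *
go((525.0,40.1,140,-8.83),(525.0,40.1,59.3,-8.83))"
```

```text
t 48.25 tcp [595.45   321.6942  56.7939] ang -8.79 q [ 0.3204  0.5843  1.4422 -0.0001  1.1139  0.4738] gap 0.15659551403845154 F [-0.2707 -0.4785  4.9278]
(525.0, 40.1, 140, -8.83) [-0.289  -0.0265 -0.0834] yaw 0.0007
(525.0, 40.1, 59.3, -8.83) [-0.2891 -0.0266 -0.0027] yaw 0.0007
```

Emit:
step_arm([
  [1,[0,0,-0.01],0],
  [1,[0,0,-0.04],0],
  [1,[0,0,-0.085],0],
  [1,[-0.03,-0.003,-0.085],0],
  [1,[-0.07,-0.006,-0.085],0],
  [1,[-0.11,-0.01,-0.085],0],
  [1,[-0.15,-0.014,-0.085],0],
  [1,[-0.19,-0.018,-0.085],0],
  [1,[-0.23,-0.021,-0.085],0],
  [1,[-0.26,-0.024,-0.085],0],
  [1,[-0.28,-0.026,-0.085],0],
  [1,[-0.289,-0.0265,-0.085],0],
  [1,[-0.289,-0.0265,-0.07],0],
  [1,[-0.289,-0.0265,-0.045],0],
  [1,[-0.289,-0.0265,-0.025],0],
  [1,[-0.289,-0.0265,-0.013],0],
  [1,[-0.289,-0.0265,-0.007],0],
  [1,[-0.289,-0.0265,-0.005],0],
  [1,[-0.289,-0.0265,-0.005],0],
  [1,[-0.289,-0.0265,-0.005],0],
])

```text
time_s: 50.25
tcp_pos: [0.5254, 0.04, 0.062]
eef_rot: [[0.153, 0.988, 0.002], [0.988, -0.153, -0.0], [0.0, 0.002, -1.0]]
contact_force: [-0.8, -0.8, -3.2]
finger_gap: 0.155
grip_force: 49.2
```

```bash
python3 -c "
from h import *
go((525.0,40.2,60.8,-8.84))"
```

```text
t 50.25 tcp [525.4051  40.0114  62.0046] ang -8.78 q [-0.1495  0.296   1.8501  0.0001  0.9937  0.0037] gap 0.1550489173997792 F [-0.7761 -0.814  -3.1831]
(525.0, 40.2, 60.8, -8.84) [ 0.0001 -0.0004  0.0012] yaw 0.0011
```

Emit:
step_arm([
  [1,[0,0,0.001],0],
  [1,[0,0,0.0013],0],
  [1,[0,0,0.0013],0],
  [0.5,[0,0,0.0013],0],
  [0,[0,0,0.0013],0],
  [0,[0,0,0.0013],0],
  [0,[0,0,0.0013],0],
  [0,[0,0,-0.03],0],
  [0,[0,0,-0.07],0],
  [0,[0,0,-0.11],0],
  [0,[0.04,-0.01,-0.12],0],
  [0,[0.09,-0.03,-0.12],0],
  [0,[0.14,-0.05,-0.12],0],
  [0,[0.19,-0.07,-0.12],0],
  [0,[0.24,-0.09,-0.12],0],
  [0,[0.28,-0.11,-0.12],0],
  [0,[0.3,-0.12,-0.12],0],
  [0,[0.3,-0.12,-0.12],0],
  [0,[0.3,-0.12,-0.12],0],
])

```text
time_s: 52.15
tcp_pos: [0.4513, 0.3552, 0.1808]
eef_rot: [[0.151, 0.989, -0.0], [0.989, -0.151, -0.001], [-0.001, -0.0, -1.0]]
contact_force: [-0.0, -0.3, -0.4]
finger_gap: 1.0
grip_force: 0.0
```

```bash
python3 -c "
from tube import *
im=tube('t8',(430,280,545,350),.053);s=cams.read_camera('scene')[:,:,::-1];cv2.imwrite('pics/scene8.png',s)
a=cv2.resize(im[210:350,270:540],(800,415),interpolation=2);b=cv2.resize(s[150:300,220:420],(560,420),interpolation=2);b=np.hstack([b,np.zeros((420,240,3),np.uint8)])
cv2.imwrite('pics/c8.png',cv2.resize(np.vstack([a,b]),None,fx=.71,fy=.71))"; sed -i 's/for n in(6,7)/for n in(8,)/' prof.py; python3 prof.py
```

```text
tube (array([ 443.4232, -291.5036]), [21.296649932861328, 146.5609130859375], np.float32(-2.784861)) (449, 307, 83, 16)
8 top tube [[np.float64(-74.0)], [np.float64(76.5)]] base [[[np.float64(-64.5)], [np.float64(65.0)]], [[np.float64(-64.5)], [np.float64(65.0)]]]
8 scene tube [[np.float64(-73.0)], [np.float64(79.5)]] base [[[np.float64(-61.0)], [np.float64(71.5)]]]
```

View pics/c8.png

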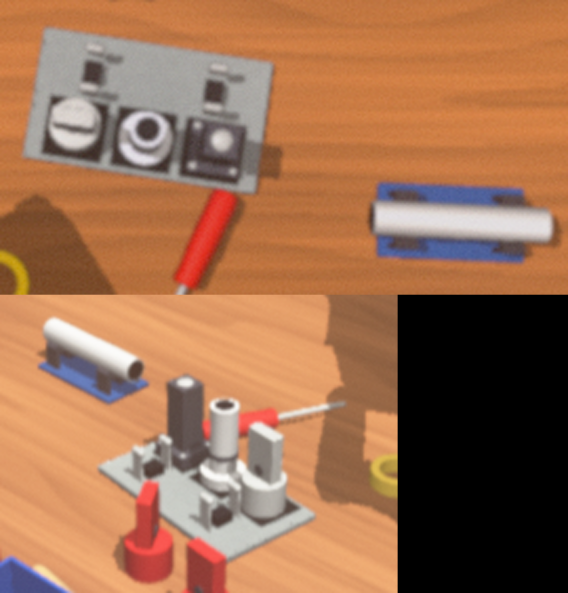

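The ankle (76,125), clamp (147,132) and adapter (217,145) stand upright on their own pads, and the tube lies centred in both Vs at (462,220).

```bash
python3 -c "
from cell import r
print(r.finish_job())"
```

```text
the job is handed in; nothing more can be done
None
```

The job is handed in: the tube lies in both Vs of the cradle, within about 1.5 mm of centre by the top camera, and the ankle, clamp and adapter stand upright on the pads they came from.

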